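# Refit the knobbed inlay and hold the push gauge on it

### The arm

A 6-joint arm with a two-finger parallel gripper is mounted at the origin on the work surface. World frame = base frame: x ahead of the robot, y to its left, z up, the work surface at z = 0. Lengths are in mm, angles in rad, forces in N, time in s.
With the tool pointing down it reaches from about 225 to 725 mm from the base axis. Payload 3.1 kg.
Tool frame: the origin (TCP) lies midway between the tips of the shut fingers; the grasp point (between the pads) lies behind it (manip.tcp_to_grasp is the z of the grasp point in the tool frame, in mm); z points along the fingers, y is the line along which they close (so a half turn about z gives the same grasp; the last joint's range is limited). The gripper opens to 85 mm and grips with 20 to 120 N. Pads are 22 mm wide; open, the fingers measure 114 mm over their backs; the gripper's body (76 mm by 85 mm) begins 54 mm behind the grasp point. The pads swing forward as they close: fully open they stand 13 mm farther back than shut.
Start: joints at [-1.234, 0.048, 0.099, 1.622, 0, 1.443], TCP at [235.313, -469.303, 231.312] pointing down, gripper open.
Joint ranges: [-2.91, 2.91], [-0.99, 1.94], [-1.21, 1.42], [-2.12, 2.29], [-1.49, 1.47], [-3.14, 3.14]. Speed limits (rad/s): [2.79, 2.79, 3.14, 3.14, 3.14, 3.14].

### API

Orientations are given as a unit quaternion [x, y, z, w].
In Python, from workcell import manip, camera, camera_model, order, spot_in, trace, pinpoint gives the robot as it stands.
- The arm moves only by the tool send_rows, never from a script. Its argument "deltas" is a list of rows, each an object with "dr": the turn, a rotation vector about the tool's x, y, z in degrees, a list of three; "translation": the shift along the tool's x, y, z in m, a list of three; "grip": the opening, from -1 (shut) to 1 (fully open). A call has exactly 5 rows; each row is the pose to reach, as a shift and turn from the pose commanded when the call began, along the tool's axes at that moment; what a row does not reach only later rows make up. A row lasts 1/12 s, in which the tool goes at most 41.7 mm and 7.16 degrees, less where a joint would pass 70% of its speed; a pose out of reach is approached as far as the arm can. A call with a gripper value outside its range is refused whole. The fingers move at their own pace and stop on an object; the grip force is fixed at half the most. Time passes only in rows, so rows that repeat a pose let the fingers close, or fill a call up. It gives the time, the measured TCP pose, the force, the opening and the grip force at its end, in the units of the state.
- manip.state(): the state, without advancing time (a new reading comes with each control period).
- camera(name): name is "side" or "top"; returns the picture (480x640x3 uint8, red, green, blue); there is no depth.
- camera_model(name): a dict with "intrinsics" (3x3 intrinsics, pixels), "rvec" (rotation vector, rad) and "tvec" (3), from world to camera coordinates, as OpenCV has them. Camera axes: x right, y down, z forward; pixel columns grow to the right and rows downward; lengths in mm; the calibration is good to about 2 mm. A picture is of the moment at which its call begins. camera_model takes no time and is no camera call.
- order.job_done(): hands the job in; it is judged then, once.
Trained networks look in the newest picture that a camera, given by its name, has taken for a name from the list of things; names that differ only in an ending like _2 or _b are one class to them, and where a whole thing is asked for, a point or a joint stands for the part that bears it (a point fixed in the world has none). Each returns a list of dicts, best first, with "score" (0 to 1); they miss things now and then, are a little off and sometimes report something else, mostly with a low value. They report only what shows in the picture. A call takes as long as a camera call. They do not tell look-alikes from the thing itself.
- spot_in(query, camera): "at" ([column, row] in pixels, amid what is visible of it).
- trace(query, camera): "mask" (480x640 bool, what is visible of it) and "at" ([column, row] in pixels, amid what is visible of it).
- pinpoint(query, camera): "at" ([column, row] in pixels: a listed point, or the origin of a listed thing).
The state is a dict: "t": time; "qpos": joint angles; "dq": joint speeds; "joint_torque": joint torques, N m; "tcp_pos": TCP position; "orientation": TCP orientation; "contact_force": force on the tool from outside, world axes, zero at the start; "ft_torque": the same for the moment, N m; "opening": opening from 0.0 (shut) to 1.0 (fully open); "gripper_force": force on a finger pad.
Only numpy, scipy, OpenCV 4.12 (cv2) and the standard library are available. Lean on these libraries where they do the work, as an engineer would, in place of code of your own. Each camera call takes 0.05 s, during which the arm holds its last target. There are 200 camera calls.

### The job

Take the loose oblong inlay (it has a round knob) and press it fully home, flush, in the empty oblong recess of the counting board (either way round). Then take the push gauge out of its stand and hold it upright with its rubber foot centred on the inlay's small steel stud, pressing gently so that the plunger is about half-way in. Finish while still holding the gauge there, and leave all the other things where they are.

Things in the scene. Friction and masses are not known exactly. Their poses are not given: they have to be found in the camera images.
- inlay_knob (a point): Middle of the round knob (18 mm in diameter, 30 mm tall) at the centre of the loose inlay, an oblong beech plate 76 x 44 mm and 12 mm thick lying flat on the counter. The point is 15 mm above the plate's upper face, 27 mm above its underside. x runs along the plate's long side, y along its short side, z up
- inlay_stud (a point): The marked spot: centre of a flush steel stud 12 mm in diameter in the upper face of the inlay, 26 mm from the knob's axis along the inlay's +x. Same axes as the inlay
- recess (a point): Centre of the mouth of the counting board's empty oblong recess, level with the board's upper face. The recess is 79 mm along x, 47 mm along y and 12 mm deep: the inlay has 1.5 mm of play on each side and ends with its upper face flush with the board. The rim is chamfered by 2 mm. z up
- gauge_handle (a point): Middle of the push gauge's handle, a square grey grip 22 x 22 mm and 74 mm tall, upright in its stand; z to the gauge's top, x and y square to the handle's faces. Foot's underside 103 mm below this point (plunger out); the 34 mm collar resting on the stand 37 to 43 mm below, the 18 mm nose 43 to 67 mm below; top 41 mm above
- gauge_foot (a point): Centre of the underside of the gauge's round rubber foot, 12 mm in diameter, at the lower end of the sprung plunger. Same axes as the gauge
- plunger (a joint): How far the plunger is pushed into the gauge (m): 0 fully out, 0.016 at its stop. The spring gives about 0.9 N at the start and 0.3 N more per mm, so half-way in (0.008) is about 3.3 N
- stand: Fixed open wooden stand 70 x 70 mm and 70 mm tall with a vertical 24 mm hole through its top plate, in which the gauge's nose stands. Origin at the centre of its underside. Lift the gauge straight up by at least 65 mm to clear it
- mug: Bystander: enamel mug 82 mm wide, 85 mm tall. Origin at the centre of its underside
- sorter: Bystander: teal shape sorter box 130 x 130 x 115 mm. Origin at the centre of its underside
- disc: Bystander: spare round inlay 54 mm in diameter, 12 mm thick, with a 30 mm knob. Origin at the centre of its underside
- tower: Bystander: ring tower 90 mm wide, 143 mm tall. Origin at the centre of its underside
- marble0_center (a point): Bystander: centre of a green glass marble 44 mm in diameter, in a low wooden tray
- marble1_center (a point): Bystander: centre of the other marble, in the same tray
- gauge: The push gauge as a whole, about 105 g; a grip of 30 N or more carries it. Origin on its axis, level with the foot's underside when the plunger is out; z up along the gauge
- inlay: The loose inlay as a whole, about 70 g. Origin at the centre of its underside; same axes as its knob
- board: Counting board, a fixed plywood plate 120 (x) x 270 (y) x 22 (z) mm. Origin at the centre of its underside, z up. The empty recess is centred 80 mm along +y. A square and a round inlay are already home and fixed, their knobs (30 mm tall) at 10 mm and 90 mm along -y
Mind the look-alikes: they are no part of the job. Leave any yellow look-alike of the inlay alone.

How it is judged:
By the outcome, as a careful person would: the job done as asked, in the order asked, and still so for the second after the job is handed in, while the arm keeps its last pose, push and grip.
It also fails if it takes over 58 s, if anything falls off the work surface, if the arm or the gripper's body presses on something with over 40 N, if the wrist force passes 120 N, or if a joint passes its speed limit or range.

## Working session

There is one attempt and no reset: what is moved stays moved. The work goes in short steps, Python scripts to look and compute and a tool call to move; the robot and the scene stay as the last step left them, time stands still between calls to the robot, and variables do not carry over. Pictures are saved under pics/ and viewed, at most 10 in all, crops included, and the job is handed in when it is done.

Besides the shell and the picture viewer there is one more tool, called after "Emit:" as a command line: name --argument value ..., lists and objects as JSON in quotes. send_rows: Moves the arm, as the interface text tells. Its arguments: {"type":"object","properties":{"deltas":{"type":"array"}},"required":["deltas"]}

```bash
mkdir -p pics; ls
python3 - <<'E'
from workcell import manip, camera, camera_model, pinpoint
import cv2,numpy as np
print(manip.state()); print(manip.tcp_to_grasp)
ims=[]
for c in ("side","top"):
    im=camera(c); cv2.imwrite(f"pics/{c}0.png",im[:,:,::-1])
    m=camera_model(c); print(c,m)
    for q in ["inlay_knob","inlay_stud","recess","gauge_handle","gauge_foot","stand","board","mug","disc","tower","sorter","marble0_center"]:
        print(q,[(np.round(d["at"],1).tolist(),round(d["score"],2)) for d in pinpoint(q,c)[:3]])
E
```

```text
pics
{'t': 0.0, 'qpos': array([-1.23379463e+00,  4.87430640e-02,  9.75715863e-02,  1.62198401e+00,
       -2.81371500e-05,  1.44300912e+00]), 'dq': array([-0.00035054, -0.0003013 , -0.00061645, -0.00123082,  0.00122452,
        0.00230425]), 'joint_torque': array([ 5.34553658e-05, -3.38784420e+01,  3.20014036e+01,  2.03325413e-02,
       -1.13762487e-04,  1.48252337e-05]), 'tcp_pos': array([ 235.10498849, -468.72853659,  230.10798861]), 'orientation': array([ 9.73117042e-01,  2.30308123e-01, -1.37159248e-04, -1.17166194e-03]), 'contact_force': array([0.37527595, 0.08654642, 0.01833326]), 'ft_torque': array([ 0.00772007, -0.01986163, -0.00209779]), 'gripper_force': 0.0, 'opening': 0.9974740428067164}
-18.700000000000003
side {'intrinsics': array([[496.83930919,   0.        , 315.79900942],
       [  0.        , 496.83930919, 231.35717194],
       [  0.        ,   0.        ,   1.        ]]), 'rvec': array([ 0.57575786, -2.56884485,  1.30973459]), 'tvec': array([508.93755895, 236.86122627, 865.51393644])}
inlay_knob [([434.9, 200.5], 0.98), ([336.5, 223.0], 0.9), ([385.6, 211.3], 0.75)
[... 552 characters left out ...]
18426 ],
       [  0.        ,   0.        ,   1.        ]]), 'rvec': array([ 2.17353536, -2.18018845,  0.12318551]), 'tvec': array([-31.83247639, 610.40366183, 993.18814163])}
inlay_knob [([464.1, 326.5], 0.94), ([381.1, 239.9], 0.89), ([426.3, 281.4], 0.65)]
inlay_stud [([427.2, 269.6], 0.92), ([473.4, 336.1], 0.69), ([467.5, 261.8], 0.67)]
recess [([244.2, 239.7], 0.55)]
gauge_handle [([155.2, 287.8], 0.68)]
gauge_foot []
stand [([170.8, 287.3], 0.96), ([302.7, 150.9], 0.35)]
board [([278.1, 244.3], 0.94)]
mug [([180.0, 204.4], 0.89)]
disc [([377.5, 329.5], 0.67), ([429.3, 205.1], 0.38)]
tower [([431.9, 202.1], 0.58)]
sorter [([301.9, 152.1], 0.77)]
marble0_center [([256.6, 335.9], 0.74)]
```

View pics/side0.png

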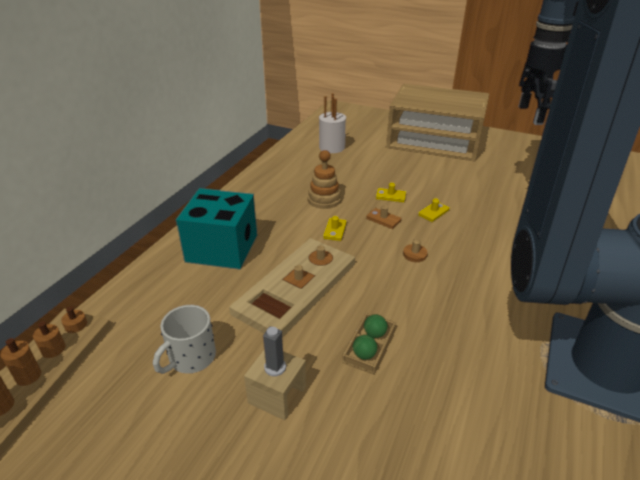

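View pics/top0.png

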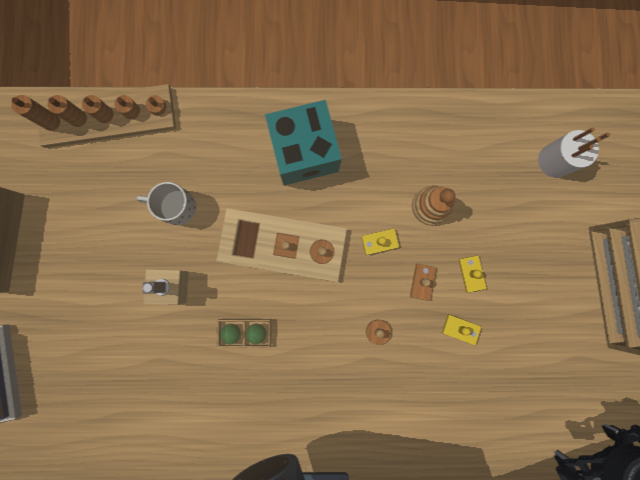

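The top view shows one brown oblong at (424,282) with its stud at (426,270). The yellow oblongs at (381,241), (473,274) and (463,330) are look-alikes. In the side view the brown one is at (384,215). The recess is the dark oblong at top (246,239), and the gauge stands at top (155,288). I'll confirm with a crop and measure.

```bash
cat > h.py <<'E'
from workcell import manip, camera, camera_model, pinpoint, trace, spot_in
import cv2,numpy as np
from scipy.spatial.transform import Rotation as R
def cam(c):
    m=camera_model(c); Rm=cv2.Rodrigues(np.array(m["rvec"]))[0]; return np.array(m["intrinsics"]),Rm,np.array(m["tvec"]).ravel()
def onz(c,px,z):
    K,Rm,t=cam(c); px=np.atleast_2d(np.array(px,float)); d=(np.linalg.inv(K)@np.c_[px,np.ones(len(px))].T).T@Rm; o=-Rm.T@t
    return o+d*((z-o[2])/d[:,2])[:,None]
def proj(c,P):
    K,Rm,t=cam(c); q=(np.atleast_2d(P)@Rm.T+t)@K.T; return q[:,:2]/q[:,2:]
def tri(a,b):
    P=[]
    for c in("side","top"):
        K,Rm,t=cam(c); P.append(K@np.c_[Rm,t])
    X=cv2.triangulatePoints(P[0],P[1],np.array(a,float).reshape(2,1),np.array(b,float).reshape(2,1)).ravel(); return X[:3]/X[3]
def near(q,c,px,tol=30):
    l=[d for d in pinpoint(q,c) if np.hypot(*(np.array(d["at"])-px))<tol]
    return l[0]["at"] if l else None
E
python3 - <<'E'
from h import *
im={c:camera(c) for c in("side","top")}
cv2.imwrite("pics/crop.png",np.hstack([cv2.resize(im["top"][225:315,355:495],None,fx=2.8,fy=2.8,interpolation=3)[:250],cv2.resize(im["side"][170:260,320:460],None,fx=2.8,fy=2.8,interpolation=3)[:250]])[:,:,::-1])
for q,s,t in [("inlay_knob",(385,211),(426,281)),("inlay_stud",(374,211),(426,270)),("gauge_handle",(273,349),(155,288)),("recess",(271,301),(246,240)),("stand",(277,392),(171,287)),("mug",(193,353),(180,204))]:
    A=[near(q,"side",s,12) for _ in range(2)]; B=[near(q,"top",t,12) for _ in range(2)]
    A=[a for a in A if a is not None];B=[b for b in B if b is not None]
    print(q,A,B)
    if A and B: print("   tri",tri(np.mean(A,0),np.mean(B,0)).round(1))
    z={"inlay_knob":27,"inlay_stud":12,"recess":22,"stand":0,"mug":0,"gauge_handle":70+40}[q]
    if A: print("   side",onz("side",np.mean(A,0),z).round(1))
    if B: print("   top",onz("top",np.mean(B,0),z).round(1))
for q,p,z in [("inlay",(424,282),12),("board",(280,244),22)]:
  for c in("top","side"):
    for d in trace(q,c):
        w=onz(c,d["at"],z)[0]
        m=d["mask"].astype(np.uint8); cs=max(cv2.findContours(m,0,1)[0],key=cv2.contourArea)[:,0]
        r=cv2.minAreaRect(onz(c,cs,z)[:,:2].astype(np.float32)); print(q,c,np.round(d["at"]),d["score"],np.round(r[0],1),np.round(r[1],1),round(r[2],1))
E
```

```text
inlay_knob [[384.5, 211.1], [384.5, 211.1]] [[427.3, 281.6], [427.3, 281.6]]
   tri [ 503.  -270.9   21.4]
   side [[ 501.2 -262.5   27. ]]
   top [[ 502.4 -269.7   27. ]]
inlay_stud [[374.4, 213.4], [374.4, 213.4]] [[427.4, 271.6], [427.4, 271.6]]
   tri [ 527.4 -274.9    5.2]
   side [[ 526.8 -264.    12. ]]
   top [[ 524.4 -274.2   12. ]]
gauge_handle [[273.5, 348.2], [273.5, 348.2]] [[154.4, 288.0], [154.4, 288.0]]
   tri [493.4 294.4 114.3]
   side [[496.4 291.6 110. ]]
   top [[492.3 295.3 110. ]]
recess [] [[243.4, 238.1], [243.4, 238.1]]
   top [[599.2 133.   22. ]]
stand [[277.5, 394.0], [277.5, 394.0]] [[171.2, 286.1], [171.2, 286.1]]
   tri [494.1 294.5   1.6]
   side [[494.4 293.4   0. ]]
   top [[494.4 295.1   0. ]]
mug [[194.9, 352.3], [194.9, 352.3]] [[179.3, 203.1], [179.3, 203.1]]
   tri [676.7 279.9  -0.9]
   side [[671.5 279.5   0. ]]
   top [[681. 282.   0.]]
inlay top [464. 330.] 0.91 [ 397.  -346.8] [79.2 44.8] 69.7
inlay top [426. 281.] 0.83 [ 501.  -264.6] [47.6 78.1] 78.3
inlay top [381. 239.] 0.79 [ 592.2 -170.9] [44.8 79.4] 12.0
inlay top [379. 328.] 0.46 [ 393.  -164.4] [48.3 51.7] 89.2
inlay side [333. 229.] 0.96 [ 592.4 -165.7] [45.6 99.5] 14.4
inlay side [384. 217.] 0.87 [ 497.9 -264. ] [79.6 85.5] 74.9
inlay side [391. 192.] 0.75 [ 523.7 -376.7] [78.4 97.8] 17.1
inlay side [436. 212.] 0.57 [ 396.2 -342.6] [100.5  55.1] 75.8
board top [278. 245.] 0.86 [584.2  48.1] [271.6 121.4] 80.2
board side [292. 286.] 0.76 [581.2  58.2] [288.2 135.5] 80.1
```

View pics/crop.png

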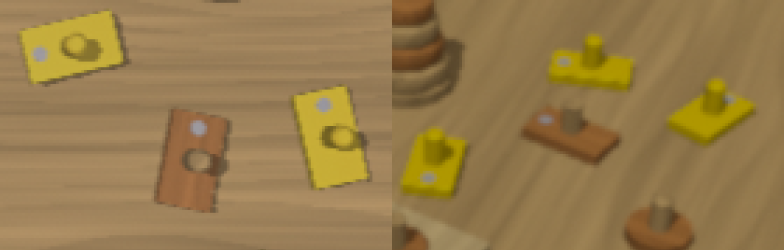

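The crop confirms it: one reddish-brown oblong with a steel stud at the +x end, and the other three are yellow. Next I'll refine the poses by colour segmentation.

```bash
cat >> h.py <<'E'
def rectfit(mask,c,z,seed):
    n,l,s,ce=cv2.connectedComponentsWithStats(mask.astype(np.uint8)); i=1+np.argmin(np.hypot(*(ce[1:]-seed).T)+1e3*(s[1:,4]<30))
    cs=max(cv2.findContours((l==i).astype(np.uint8),0,1)[0],key=cv2.contourArea)[:,0]
    r=cv2.minAreaRect(onz(c,cs,z)[:,:2].astype(np.float32)); return s[i,4],np.round(r[0],1),np.round(r[1],1),round(r[2],1)
def up(im,x0,y0,w,h,f): return cv2.resize(im[y0:y0+h,x0:x0+w],None,fx=f,fy=f,interpolation=cv2.INTER_CUBIC)
E
python3 - <<'E'
from h import *
print("t",manip.state()["t"])
for c in("top","side"):
    K,Rm,t=cam(c); print(c,"pos",(-Rm.T@t).round())
im=camera("top")
hsv=cv2.cvtColor(im,cv2.COLOR_RGB2HSV)
for p in [(420,290),(428,290),(245,240),(227,240),(265,250),(426,270),(425,282)]: print(p,im[p[1],p[0]],hsv[p[1],p[0]])
a=up(im,225,205,150,100,5.3)[:, :]; 
# overlay predicted models: inlay and recess
b=im.copy(); b=cv2.resize(b,None,fx=8,fy=8,interpolation=cv2.INTER_CUBIC)
def rect(cx,cy,yaw,L,W,z):
    q=np.array([[L,W],[L,-W],[-L,-W],[-L,W]])/2; y=np.radians(yaw); M=np.array([[np.cos(y),-np.sin(y)],[np.sin(y),np.cos(y)]])
    return np.c_[q@M.T+[cx,cy],np.full(4,z)]
def draw(P,col): cv2.polylines(b,[np.round(proj("top",P)*8+3.5).astype(int)],True,col,1)
draw(rect(501,-264.6,-11.7,76,44,12),(0,255,0))
th=np.linspace(0,6.28,40); 
draw(np.c_[501+9*np.cos(th),-264.6+9*np.sin(th),0*th+42],(0,0,255))
draw(rect(597.8,126.9,-9.8,79,47,22),(0,255,0)); draw(rect(584.2,48.1,-9.8,120,270,22),(255,0,0))
A=b[255*8:255*8+400, 400*8:400*8+400]; B=b[215*8:215*8+400,222*8:222*8+400]
cv2.imwrite("pics/ov1.png",np.hstack([A,B])[:,:,::-1])
E
```

```text
t 2.8
top pos [ 509.  -20. 1049.]
side pos [219. 725. 701.]
(420, 290) [154 106  67] [ 13 144 154]
(428, 290) [152 105  66] [ 14 144 152]
(245, 240) [97 69 50] [ 12 124  97]
(227, 240) [171 147 109] [ 18  92 171]
(265, 250) [183 158 116] [ 19  93 183]
(426, 270) [156 153 158] [138   8 158]
(425, 282) [154 125  89] [ 17 108 154]
```

View pics/ov1.png

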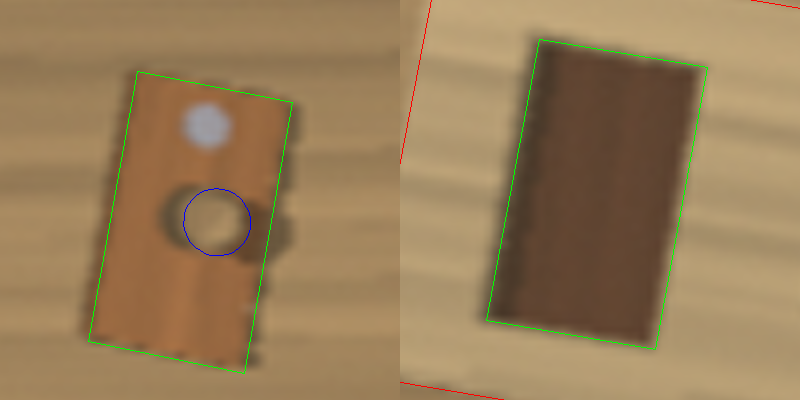

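```bash
cat >> h.py <<'E'
def go(x,y,z,yaw):
    "tool-axes delta from the measured pose to a tool-down pose with tool x at world yaw (deg)"
    s=manip.state(); q=R.from_quat(s["orientation"]); p=s["tcp_pos"]
    T=R.from_euler("z",yaw,degrees=True)*R.from_euler("x",180,degrees=True)
    print("t",round(s["t"],2),"p",p.round(1),"yaw",np.degrees(np.arctan2(*q.as_matrix()[1::-1,0])).round(2),"tr",(q.inv().apply(np.array([x,y,z])-p)/1000).round(4),"dr",np.degrees((q.inv()*T).as_rotvec()).round(2),"F",s["contact_force"].round(1),"op",round(s["opening"],3))
E
python3 -c "
from h import *
go(501,-264.3,120,78.3)"
```

```text
t 2.85 p [ 235.3 -469.3  231.3] yaw 26.63 tr [ 0.3294 -0.0642  0.1113] dr [ -0.    -0.   -51.67] F [-1.1  0.7 -0.6] op 0.999
```

Emit:
send_rows --deltas '[{"dr":[0,0,-5.5],"translation":[0.033,-0.006,0.011],"grip":1},{"dr":[0,0,-11],"translation":[0.066,-0.013,0.022],"grip":1},{"dr":[0,0,-16.5],"translation":[0.1,-0.02,0.033],"grip":1},{"dr":[0,0,-22],"translation":[0.133,-0.026,0.044],"grip":1},{"dr":[0,0,-27.5],"translation":[0.166,-0.032,0.055],"grip":1}]'

```text
t: 3.27
tcp_pos: [370.4, -365.3, 176.0]
orientation: [0.89, 0.457, 0.0, 0.0]
contact_force: [0.7, -1.1, -1.0]
opening: 0.996
gripper_force: 0.0
```

```bash
python3 -c "
from h import *
go(501,-264.3,120,78.3)"
```

```text
t 3.27 p [ 370.4 -365.3  176. ] yaw 54.37 tr [0.1582 0.0473 0.056 ] dr [ 3.000e-02  2.000e-02 -2.393e+01] F [ 0.7 -1.1 -1. ] op 0.996
```

Emit:
send_rows --deltas '[{"dr":[0,0,-5],"translation":[0.034,0.01,0.016],"grip":1},{"dr":[0,0,-10],"translation":[0.068,0.02,0.034],"grip":1},{"dr":[0,0,-15],"translation":[0.1,0.03,0.052],"grip":1},{"dr":[0,0,-20],"translation":[0.132,0.04,0.072],"grip":1},{"dr":[0,0,-24],"translation":[0.158,0.047,0.092],"grip":1}]'

```text
t: 3.68
tcp_pos: [502.1, -264.2, 83.8]
orientation: [0.775, 0.632, 0.0, 0.001]
contact_force: [-0.2, -0.6, 0.1]
opening: 0.996
gripper_force: 0.0
```

Run:
```python
from h import *
go(501,-264.3,16,78.3)
for c in("top","side"):cv2.imwrite(f"pics/{c}1.png",camera(c)[:,:,::-1])
a,b=cv2.imread("pics/top1.png"),cv2.imread("pics/side1.png")
cv2.imwrite("pics/pre.png",np.hstack([up(a,370,220,100,100,4),up(b,330,150,100,100,4)]))
```

```text
t 3.68 p [ 502.1 -264.2   83.8] yaw 78.44 tr [-0.0003 -0.0012  0.0678] dr [0.09 0.   0.14] F [-0.2 -0.6  0.1] op 0.996
```

View pics/pre.png

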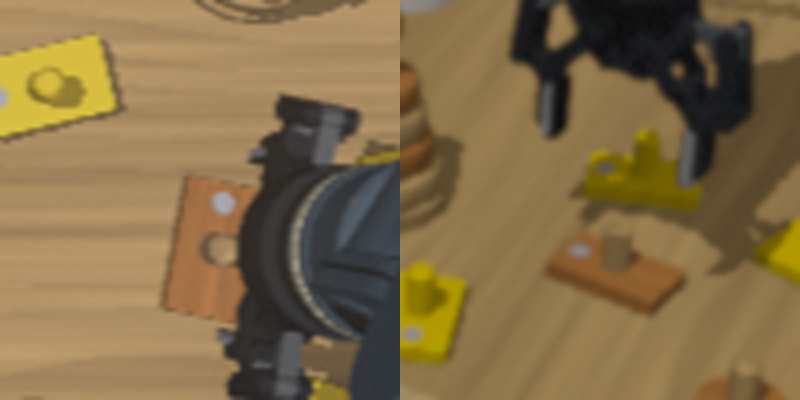

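The gripper is straddling the knob, and the sideways offset in the top view matches parallax. I'll descend and grip.

Emit:
send_rows --deltas '[{"dr":[0,0,0],"translation":[0,-0.001,0.02],"grip":1},{"dr":[0,0,0],"translation":[0,-0.001,0.04],"grip":1},{"dr":[0,0,0],"translation":[0,-0.001,0.056],"grip":1},{"dr":[0,0,0],"translation":[0,-0.001,0.065],"grip":1},{"dr":[0,0,0],"translation":[0,-0.001,0.067],"grip":1}]'

```text
t: 4.2
tcp_pos: [497.3, -265.1, 15.4]
orientation: [0.777, 0.63, -0.001, -0.002]
contact_force: [-0.5, 0.9, 0.5]
opening: 1.0
gripper_force: 0.0
```

Emit:
send_rows --deltas '[{"dr":[0,0,0],"translation":[0,0,0],"grip":0},{"dr":[0,0,0],"translation":[0,0,0],"grip":-1},{"dr":[0,0,0],"translation":[0,0,0],"grip":-1},{"dr":[0,0,0],"translation":[0,0,0],"grip":-1},{"dr":[0,0,0],"translation":[0,0,0],"grip":-1}]'

```text
t: 4.62
tcp_pos: [499.7, -266.1, 18.5]
orientation: [0.776, 0.63, 0.0, 0.001]
contact_force: [0.1, -0.5, 0.5]
opening: 0.3
gripper_force: 0.0
```

Emit:
send_rows --deltas '[{"dr":[0,0,0],"translation":[0,0,0],"grip":-1},{"dr":[0,0,0],"translation":[0,0,0],"grip":-1},{"dr":[0,0,0],"translation":[0,0,0],"grip":-1},{"dr":[0,0,0],"translation":[0,0,0],"grip":-1},{"dr":[0,0,0],"translation":[0,0,0],"grip":-1}]'

```text
t: 5.03
tcp_pos: [499.8, -266.1, 18.5]
orientation: [0.776, 0.63, 0.0, 0.001]
contact_force: [-0.0, -0.5, 5.7]
opening: 0.191
gripper_force: 59.0
```

Run:
```python
from h import *
for i in range(4):
    s=manip.state(); print(s["tcp_pos"].round(1),s["gripper_force"],s["opening"],s["contact_force"].round(1)); camera("side")
go(501,-264.3,100,78.3)
```

```text
[ 499.8 -266.1   18.5] 58.98894966230728 0.19077370349371156 [-0.  -0.5  5.7]
[ 499.8 -266.1   18.5] 58.989560385234654 0.18468390085223158 [-1.  -0.   6.5]
[ 499.8 -266.1   18.5] 58.99171429686248 0.1863781659438292 [-0.4 -0.2  5.2]
[ 499.8 -266.1   18.5] 58.99148710188456 0.18261549873837912 [-0.2 -0.3  5.3]
t 5.23 p [ 499.8 -266.1   18.5] yaw 78.13 tr [ 0.002   0.0009 -0.0815] dr [ 0.11  0.05 -0.17] F [-0.5 -0.1  5.7] op 0.184
```

Emit:
send_rows --deltas '[{"dr":[0,0,0],"translation":[0,0,-0.015],"grip":-1},{"dr":[0,0,0],"translation":[0,0,-0.035],"grip":-1},{"dr":[0,0,0],"translation":[0,0,-0.06],"grip":-1},{"dr":[0,0,0],"translation":[0,0,-0.08],"grip":-1},{"dr":[0,0,0],"translation":[0,0,-0.085],"grip":-1}]'

```text
t: 5.65
tcp_pos: [500.6, -266.6, 105.6]
orientation: [0.776, 0.63, 0.001, 0.002]
contact_force: [0.6, 0.8, 0.2]
opening: 0.181
gripper_force: 58.6
```

```bash
python3 -c "
from h import *
go(597.8,126.9,104,80.2)"
```

```text
t 5.65 p [ 500.6 -266.6  105.6] yaw 78.13 tr [0.4051 0.0142 0.0008] dr [ 0.27  0.12 -2.07] F [0.6 0.8 0.2] op 0.181
```

Emit:
send_rows --deltas '[{"dr":[0,0,0],"translation":[0.025,0.001,0],"grip":-1},{"dr":[0,0,-0.5],"translation":[0.06,0.002,0],"grip":-1},{"dr":[0,0,-1],"translation":[0.1,0.003,0],"grip":-1},{"dr":[0,0,-1.5],"translation":[0.14,0.005,0],"grip":-1},{"dr":[0,0,-2],"translation":[0.18,0.006,0],"grip":-1}]'

```text
t: 6.07
tcp_pos: [541.2, -88.9, 100.4]
orientation: [0.765, 0.643, -0.001, -0.001]
contact_force: [-0.0, 0.1, -0.9]
opening: 0.187
gripper_force: 58.6
```

Emit:
send_rows --deltas '[{"dr":[0,0,0],"translation":[0.04,0,0],"grip":-1},{"dr":[0,0,0],"translation":[0.08,0,0],"grip":-1},{"dr":[0,0,0],"translation":[0.12,0,0],"grip":-1},{"dr":[0,0,0],"translation":[0.16,0,0],"grip":-1},{"dr":[0,0,0],"translation":[0.19,0,0],"grip":-1}]'

```text
t: 6.48
tcp_pos: [573.4, 99.8, 100.3]
orientation: [0.765, 0.644, -0.001, -0.001]
contact_force: [0.3, -0.2, -1.3]
opening: 0.182
gripper_force: 58.6
```

```bash
python3 -c "
from h import *
go(597.8,126.9,64,80.2)"
```

```text
t 6.48 p [573.4  99.8 100.3] yaw 80.24 tr [0.0309 0.0195 0.0362] dr [-0.16 -0.02  0.04] F [ 0.3 -0.2 -1.3] op 0.182
```

Emit:
send_rows --deltas '[{"dr":[0,0,0],"translation":[0.02,0.012,0.005],"grip":-1},{"dr":[0,0,0],"translation":[0.031,0.0195,0.015],"grip":-1},{"dr":[0,0,0],"translation":[0.031,0.0195,0.027],"grip":-1},{"dr":[0,0,0],"translation":[0.031,0.0195,0.036],"grip":-1},{"dr":[0,0,0],"translation":[0.031,0.0195,0.036],"grip":-1}]'

```text
t: 6.9
tcp_pos: [595.5, 122.9, 61.5]
orientation: [0.765, 0.644, -0.004, -0.002]
contact_force: [-0.3, 0.3, -2.4]
opening: 0.184
gripper_force: 58.7
```

```bash
cat >> h.py <<'E'
def rect(cx,cy,yaw,L,W,z):
    q=np.array([[L,W],[L,-W],[-L,-W],[-L,W]])/2; y=np.radians(yaw); M=np.array([[np.cos(y),-np.sin(y)],[np.sin(y),np.cos(y)]])
    return np.c_[q@M.T+[cx,cy],np.full(4,z)]
def draw(b,c,P,col,f): cv2.polylines(b,[np.round(proj(c,P)*f+(f-1)/2).astype(int)],True,col,1)
E
python3 - <<'E'
from h import *
s=manip.state(); p=s["tcp_pos"]; print(p)
go(597.8,126.9,64,80.2)
out=[]
for c,(x,y) in (("top",(222,215)),("side",(245,260))):
    b=cv2.resize(camera(c),None,fx=8,fy=8,interpolation=cv2.INTER_CUBIC)
    draw(b,c,rect(p[0],p[1],-9.8,76,44,p[2]-18.5+12),(0,255,0),8)
    draw(b,c,rect(p[0],p[1],-9.8,76,44,p[2]-18.5),(0,255,0),8)
    draw(b,c,rect(597.8,126.9,-9.8,79,47,22),(255,0,0),8)
    out.append(b[y*8:y*8+400,x*8:x*8+400])
cv2.imwrite("pics/over.png",np.hstack(out)[:,:,::-1])
E
```

```text
[595.53258551 122.85412887  61.54977104]
t 6.9 p [595.5 122.9  61.5] yaw 80.11 tr [ 0.0044  0.0015 -0.0025] dr [-0.47  0.15 -0.09] F [-0.3  0.3 -2.4] op 0.184
```

View pics/over.png

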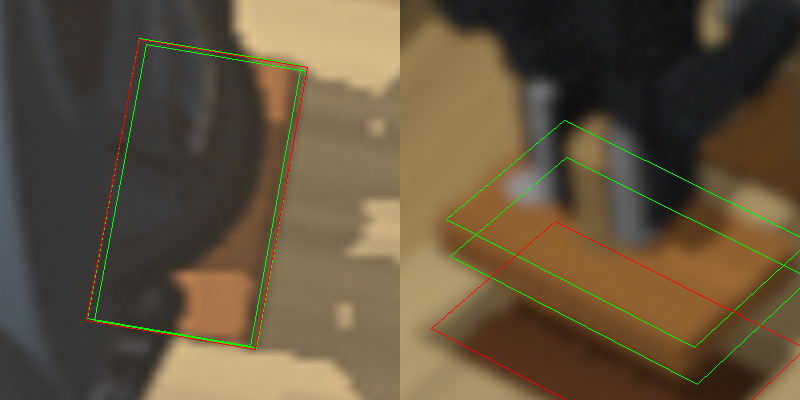

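```bash
cat > fit.py <<'E'
from h import *
def plate(c,ztop):
    "orange plate's visible rim: mask extents along the board axes, in world mm at the plate's upper face"
    im=camera(c); h=cv2.cvtColor(cv2.resize(im,None,fx=4,fy=4,interpolation=cv2.INTER_CUBIC),cv2.COLOR_RGB2HSV)
    m=((h[...,0]>8)&(h[...,0]<16)&(h[...,1]>125)&(h[...,2]>105)).astype(np.uint8)
    u,v=proj(c,[[597.8,126.9,ztop]])[0]*4
    w=np.zeros_like(m); w[int(v)-110:int(v)+110,int(u)-110:int(u)+110]=1; m*=w
    m=cv2.morphologyEx(m,cv2.MORPH_OPEN,np.ones((5,5)))
    ys,xs=np.nonzero(m); P=onz(c,np.c_[(xs-1.5)/4,(ys-1.5)/4],ztop)[:,:2]-[597.8,126.9]
    a=np.radians(-9.8); ex=np.array([np.cos(a),np.sin(a)]); ey=np.array([-np.sin(a),np.cos(a)])
    return np.c_[P@ex,P@ey]
if __name__=="__main__":
    go(597.8,126.9,64,80.2)
    z=manip.state()["tcp_pos"][2]-6.5
    for c in("top","side"):
        q=plate(c,z); print(c,len(q),np.percentile(q,[0.5,2,98,99.5],axis=0).round(1).T.tolist())
    go(597.8,126.9,64,80.2)
E
python3 fit.py
```

```text
t 7.0 p [597.3 122.6  64.6] yaw 80.06 tr [ 0.0043 -0.0003  0.0006] dr [-0.2   0.07 -0.14] F [ 1.  -0.5 -1.3] op 0.183
top 1996 [[-37.6, -37.0, 36.1, 37.0], [-24.8, -24.4, -7.5, -6.3]]
side 6749 [[-36.8, -36.1, 34.6, 36.7], [-20.5, -18.6, 25.9, 26.7]]
t 7.1 p [598.9 122.8  66.6] yaw 80.05 tr [ 0.0039 -0.0018  0.0026] dr [ 0.01  0.   -0.15] F [-0.9 -0.2 -0.4] op 0.183
```

```bash
python3 -c "
from h import *
go(597.9,125.3,56,80.2)"
```

```text
t 7.1 p [598.9 122.8  66.6] yaw 80.05 tr [ 0.0023 -0.0014  0.0106] dr [ 0.01  0.   -0.15] F [-0.9 -0.2 -0.4] op 0.183
```

Emit:
send_rows --deltas '[{"dr":[0,0,-0.15],"translation":[0.0023,-0.0014,0.005],"grip":-1},{"dr":[0,0,-0.15],"translation":[0.0023,-0.0014,0.0106],"grip":-1},{"dr":[0,0,-0.15],"translation":[0.0023,-0.0014,0.0106],"grip":-1},{"dr":[0,0,-0.15],"translation":[0.0023,-0.0014,0.0106],"grip":-1},{"dr":[0,0,-0.15],"translation":[0.0023,-0.0014,0.0106],"grip":-1}]'

```text
t: 7.52
tcp_pos: [598.0, 126.2, 55.7]
orientation: [0.765, 0.645, -0.0, -0.0]
contact_force: [0.1, -0.0, -0.0]
opening: 0.185
gripper_force: 58.7
```

```bash
python3 fit.py; python3 fit.py
```

```text
t 7.52 p [598.  126.2  55.7] yaw 80.27 tr [ 0.0007 -0.0003 -0.0083] dr [-0.01  0.    0.07] F [ 0.1 -0.  -0. ] op 0.185
top 1925 [[-37.5, -36.8, 36.5, 37.3], [-21.1, -20.7, -4.0, -2.9]]
side 6723 [[-38.4, -37.6, 33.4, 35.3], [-16.4, -14.5, 30.1, 30.9]]
t 7.62 p [598.3 126.2  56. ] yaw 80.28 tr [ 0.0006 -0.0006 -0.008 ] dr [ 0.03 -0.01  0.08] F [ 0.4  0.2 -0.7] op 0.185
t 7.62 p [598.3 126.2  56. ] yaw 80.28 tr [ 0.0006 -0.0006 -0.008 ] dr [ 0.03 -0.01  0.08] F [ 0.4  0.2 -0.7] op 0.185
top 1971 [[-37.4, -36.7, 36.8, 37.6], [-21.0, -20.6, -4.0, -2.7]]
side 6751 [[-38.3, -37.5, 33.3, 35.4], [-16.4, -14.2, 30.2, 30.8]]
t 7.72 p [598.3 126.3  56. ] yaw 80.28 tr [ 0.0005 -0.0005 -0.008 ] dr [ 0.03 -0.01  0.08] F [-0.7 -0.5 -0.4] op 0.189
```

Run:
```python
from h import *
a=np.radians(-9.8); ex=np.array([np.cos(a),np.sin(a)]); ey=np.array([-np.sin(a),np.cos(a)])
for c,f in(("top","pics/top0.png"),("side","pics/side0.png")):
    g=cv2.resize(cv2.imread(f),None,fx=4,fy=4,interpolation=cv2.INTER_CUBIC).max(2)
    u,v=proj(c,[[597.8,126.9,22]])[0]*4
    m=(g<130).astype(np.uint8); w=np.zeros_like(m); w[int(v)-110:int(v)+110,int(u)-110:int(u)+110]=1; m*=w
    n,l,s,ce=cv2.connectedComponentsWithStats(m); i=1+np.argmax(s[1:,4]*(np.hypot(*(ce[1:]-[u,v]).T)<40))
    ys,xs=np.nonzero(l==i); P=onz(c,np.c_[(xs-1.5)/4,(ys-1.5)/4],22)[:,:2]-[597.8,126.9]
    print(c,len(xs),np.percentile(np.c_[P@ex,P@ey],[0.5,2,98,99.5],axis=0).round(1).T.tolist())
```

```text
top 12238 [[-38.8, -37.6, 37.7, 38.9], [-21.8, -21.0, 24.5, 25.2]]
side 10710 [[-39.9, -38.6, 36.8, 38.1], [-17.9, -16.8, 26.9, 27.6]]
```

Both cameras agree that the inlay is centred over the recess within about 1 mm, so I'll lower it.

Emit:
send_rows --deltas '[{"dr":[0,0,0],"translation":[0,0,0.006],"grip":-1},{"dr":[0,0,0],"translation":[0,0,0.012],"grip":-1},{"dr":[0,0,0],"translation":[0,0,0.017],"grip":-1},{"dr":[0,0,0],"translation":[0,0,0.02],"grip":-1},{"dr":[0,0,0],"translation":[0,0,0.022],"grip":-1}]'

```text
t: 8.13
tcp_pos: [597.2, 126.2, 32.3]
orientation: [0.764, 0.645, -0.001, -0.001]
contact_force: [0.5, -0.3, -0.5]
opening: 0.189
gripper_force: 58.7
```

```bash
python3 -c "
from h import *
go(598.3,126.3,28,80.2)"
```

```text
t 8.13 p [597.2 126.2  32.3] yaw 80.28 tr [0.0003 0.0011 0.0043] dr [-0.11  0.03  0.08] F [ 0.5 -0.3 -0.5] op 0.189
```

It's 8 mm into the recess with no resistance. I'll press it the rest of the way.

Emit:
send_rows --deltas '[{"dr":[0,0,0],"translation":[0,0,0.001],"grip":-1},{"dr":[0,0,0],"translation":[0,0,0.0025],"grip":-1},{"dr":[0,0,0],"translation":[0,0,0.004],"grip":-1},{"dr":[0,0,0],"translation":[0,0,0.0055],"grip":-1},{"dr":[0,0,0],"translation":[0,0,0.007],"grip":-1}]'

```text
t: 8.55
tcp_pos: [598.3, 126.3, 28.5]
orientation: [0.764, 0.645, 0.0, 0.0]
contact_force: [-4.5, -0.4, 12.0]
opening: 0.185
gripper_force: 60.0
```

```bash
python3 -c "
from h import *
go(598.3,126.3,28,80.2); camera('top'); go(598.3,126.3,28,80.2)"
```

```text
t 8.55 p [598.3 126.3  28.5] yaw 80.28 tr [ 0.     -0.      0.0005] dr [ 0.05 -0.01  0.08] F [-4.5 -0.4 12. ] op 0.185
t 8.6 p [598.3 126.3  28.6] yaw 80.29 tr [ 0.     -0.      0.0006] dr [ 0.06 -0.01  0.09] F [-2.3  0.   5.2] op 0.187
```

Emit:
send_rows --deltas '[{"dr":[0,0,0],"translation":[0,0,0],"grip":-0.2},{"dr":[0,0,0],"translation":[0,0,0],"grip":-0.2},{"dr":[0,0,0],"translation":[0,0,0],"grip":-0.2},{"dr":[0,0,0],"translation":[0,0,-0.002],"grip":-0.2},{"dr":[0,0,0],"translation":[0,0,-0.004],"grip":-0.2}]'

```text
t: 9.02
tcp_pos: [597.8, 126.2, 30.5]
orientation: [0.764, 0.645, -0.0, -0.0]
contact_force: [-0.3, 0.1, -0.5]
opening: 0.397
gripper_force: 0.0
```

Emit:
send_rows --deltas '[{"dr":[0,0,0],"translation":[0,0,-0.015],"grip":-0.2},{"dr":[0,0,0],"translation":[0,0,-0.035],"grip":-0.2},{"dr":[0,0,0],"translation":[0,0,-0.045],"grip":-0.6},{"dr":[0,0,0],"translation":[0,0,-0.045],"grip":-1},{"dr":[0,0,0],"translation":[0,0,-0.045],"grip":-1}]'

```text
t: 9.43
tcp_pos: [599.0, 126.3, 76.7]
orientation: [0.764, 0.645, 0.001, 0.001]
contact_force: [0.6, -0.1, -1.4]
opening: 0.002
gripper_force: 0.0
```

Run:
```python
from h import *
go(598.3,127.5,53,80.2)
b=cv2.resize(camera("side"),None,fx=8,fy=8,interpolation=cv2.INTER_CUBIC); P=b[265*8:315*8,235*8:285*8]
print([(d["at"],d["score"]) for d in pinpoint("inlay_stud","side")],[(d["at"],d["score"]) for d in pinpoint("inlay_knob","side")])
g=camera("top"); t=cv2.resize(g,None,fx=8,fy=8,interpolation=cv2.INTER_CUBIC)[265*8:315*8,140*8:190*8]
cv2.imwrite("pics/home.png",np.hstack([P,t])[:,:,::-1])
```

```text
t 9.43 p [599.  126.3  76.7] yaw 80.28 tr [ 0.0011 -0.001   0.0237] dr [ 0.14 -0.04  0.08] F [ 0.6 -0.1 -1.4] op 0.002
[([435.8, 204.4], 0.96), ([332.3, 235.1], 0.93), ([259.6, 293.7], 0.91), ([384.3, 191.7], 0.72)] [([433.8, 202.5], 0.97), ([393.4, 186.2], 0.9), ([334.0, 220.9], 0.64), ([267.3, 297.5], 0.62)]
```

View pics/home.png

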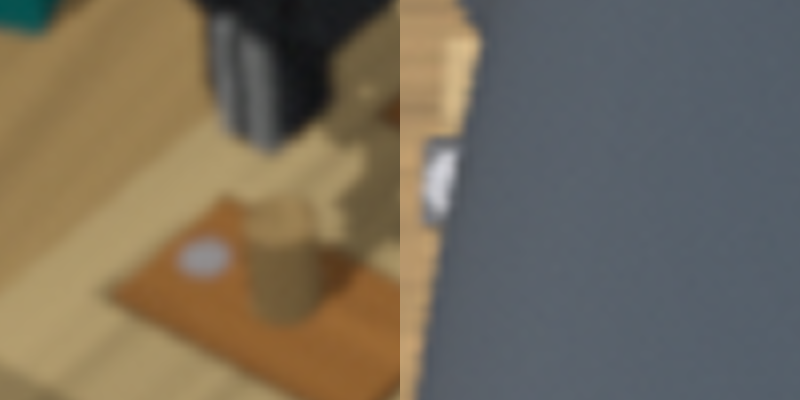

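The inlay is flush in the recess, with its stud at side (260,294). I'll give the knob a light press from above to be sure it's home.

Emit:
send_rows --deltas '[{"dr":[0,0,0],"translation":[0.001,0,0.01],"grip":-1},{"dr":[0,0,0],"translation":[0.001,0,0.018],"grip":-1},{"dr":[0,0,0],"translation":[0.001,0,0.022],"grip":-1},{"dr":[0,0,0],"translation":[0.001,0,0.025],"grip":-1},{"dr":[0,0,0],"translation":[0.001,0,0.027],"grip":-1}]'

```text
t: 10.05
tcp_pos: [597.1, 127.1, 51.9]
orientation: [0.764, 0.645, -0.001, -0.0]
contact_force: [-12.0, -1.5, 25.4]
opening: 0.005
gripper_force: 12.6
```

```bash
python3 -c "
from h import *
go(598.3,126.3,28,80.2); camera('top'); go(598.3,126.3,28,80.2)"
```

```text
t 10.05 p [597.1 127.1  51.9] yaw 80.29 tr [-0.0006  0.0014  0.0239] dr [-0.08  0.03  0.09] F [-12.   -1.5  25.4] op 0.005
t 10.1 p [597.  127.2  51.9] yaw 80.3 tr [-0.0006  0.0015  0.0239] dr [-0.08  0.04  0.1 ] F [-8.1 -1.2 16.7] op 0.001
```

Emit:
send_rows --deltas '[{"dr":[0,0,0],"translation":[0,0,-0.02],"grip":-1},{"dr":[0,0,0],"translation":[0,0,-0.055],"grip":-1},{"dr":[0,0,0],"translation":[0,0,-0.095],"grip":-0.5},{"dr":[0,0,0],"translation":[0,0,-0.13],"grip":0},{"dr":[0,0,0],"translation":[0,0,-0.15],"grip":0}]'

```text
t: 10.52
tcp_pos: [599.4, 127.4, 202.8]
orientation: [0.764, 0.645, 0.002, 0.001]
contact_force: [-0.5, -0.3, 1.0]
opening: 0.422
gripper_force: 0.0
```

Run:
```python
from h import *
go(493.7,294.5,200,80)
out=[]
for c,f,(x,y) in(("top","pics/top0.png",(135,262)),("side","pics/side0.png",(250,315))):
    b=cv2.resize(cv2.imread(f),None,fx=8,fy=8,interpolation=cv2.INTER_CUBIC)
    for yaw,col in((0,(0,255,0)),(10,(0,0,255))):
        draw(b,c,rect(493.7,294.5,yaw,22,22,150),col,8); 
    draw(b,c,rect(493.7,294.5,0,70,70,70),(255,0,0),8)
    out.append(b[y*8:y*8+400,x*8:x*8+400])
cv2.imwrite("pics/gauge.png",np.hstack(out))
```

```text
t 10.52 p [599.4 127.4 202.8] yaw 80.28 tr [ 0.1469 -0.1324  0.0023] dr [ 0.28 -0.08  0.28] F [-0.5 -0.3  1. ] op 0.422
```

View pics/gauge.png

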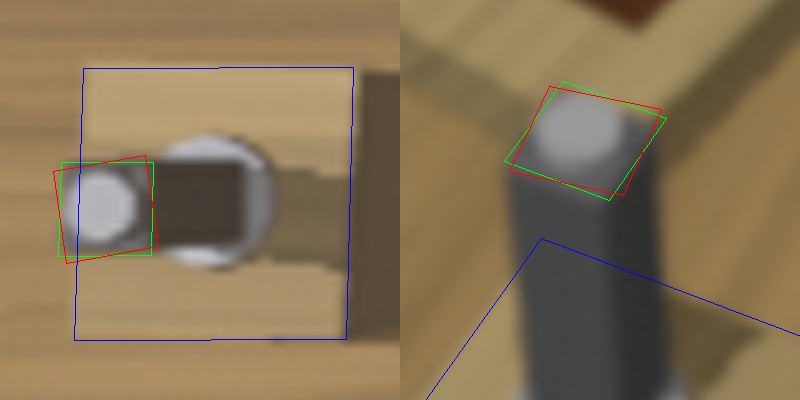

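The handle's faces are square to the world axes (yaw about 0), and the model fits at (494, 294). I'll approach with the jaws closing along world x.

Emit:
send_rows --deltas '[{"dr":[0,0,-2],"translation":[0.026,-0.023,0],"grip":0.3},{"dr":[0,0,-4],"translation":[0.055,-0.05,0],"grip":0.3},{"dr":[0,0,-6],"translation":[0.084,-0.076,0],"grip":0.3},{"dr":[0,0,-8],"translation":[0.112,-0.101,0],"grip":0.3},{"dr":[0,0,-9.7],"translation":[0.138,-0.125,0],"grip":0.3}]'

```text
t: 10.93
tcp_pos: [496.8, 285.6, 197.5]
orientation: [0.707, 0.708, -0.001, -0.0]
contact_force: [0.4, 0.2, -0.2]
opening: 0.649
gripper_force: 0.0
```

```bash
python3 -c "
from h import *
camera('top');camera('top')
go(493.7,294.5,95,90)"
```

```text
t 11.03 p [494.8 288.4 197.7] yaw 90.39 tr [ 0.006  -0.0008  0.1027] dr [-0.17 -0.08  0.39] F [ 0.5 -0.7  0.3] op 0.646
```

Emit:
send_rows --deltas '[{"dr":[0,0,0.3],"translation":[0.005,-0.001,0.005],"grip":0.3},{"dr":[0,0,0.3],"translation":[0.006,-0.001,0.015],"grip":0.3},{"dr":[0,0,0.3],"translation":[0.006,-0.001,0.028],"grip":0.3},{"dr":[0,0,0.3],"translation":[0.006,-0.001,0.032],"grip":0.3},{"dr":[0,0,0.3],"translation":[0.006,-0.001,0.032],"grip":0.3}]'

```text
t: 11.45
tcp_pos: [496.6, 288.6, 163.6]
orientation: [0.71, 0.704, -0.002, -0.001]
contact_force: [0.2, -0.7, -0.5]
opening: 0.648
gripper_force: 0.0
```

```bash
python3 -c "
from h import *
camera('top')
go(493.7,294.5,95,90)"
```

```text
t 11.5 p [497.1 289.  164.9] yaw 89.57 tr [ 0.0056 -0.0032  0.0699] dr [-0.16  0.08 -0.43] F [-0.1  1.1 -0.4] op 0.648
```

Emit:
send_rows --deltas '[{"dr":[0,0,-0.4],"translation":[0.0056,-0.003,0],"grip":0.3},{"dr":[0,0,-0.4],"translation":[0.0056,-0.003,0],"grip":0.3},{"dr":[0,0,-0.4],"translation":[0.0056,-0.003,0],"grip":0.3},{"dr":[0,0,-0.4],"translation":[0.0056,-0.003,0],"grip":0.3},{"dr":[0,0,-0.4],"translation":[0.0056,-0.003,0],"grip":0.3}]'

```text
t: 11.92
tcp_pos: [494.6, 296.1, 167.3]
orientation: [0.707, 0.708, 0.0, 0.0]
contact_force: [1.2, 0.2, 0.6]
opening: 0.651
gripper_force: 0.0
```

```bash
python3 -c "
from h import *
go(493.7,294.5,95,90)
camera('top')
go(493.7,294.5,95,90)"
```

```text
t 11.92 p [494.6 296.1 167.3] yaw 90.09 tr [-0.0016 -0.001   0.0723] dr [ 0.06 -0.02  0.09] F [1.2 0.2 0.6] op 0.651
t 11.97 p [494.6 296.1 167.2] yaw 90.08 tr [-0.0016 -0.0009  0.0722] dr [ 0.05 -0.02  0.08] F [-0.6  0.5 -0.4] op 0.65
```

Settled. I'll descend and grip.

Emit:
send_rows --deltas '[{"dr":[0,0,0],"translation":[-0.0016,-0.001,0.015],"grip":0.3},{"dr":[0,0,0],"translation":[-0.0016,-0.001,0.034],"grip":0.3},{"dr":[0,0,0],"translation":[-0.0016,-0.001,0.053],"grip":0.3},{"dr":[0,0,0],"translation":[-0.0016,-0.001,0.066],"grip":0.3},{"dr":[0,0,0],"translation":[-0.0016,-0.001,0.072],"grip":0.3}]'

```text
t: 12.38
tcp_pos: [491.9, 293.7, 92.2]
orientation: [0.707, 0.708, -0.002, -0.001]
contact_force: [-0.2, -0.7, 0.5]
opening: 0.65
gripper_force: 0.0
```

Emit:
send_rows --deltas '[{"dr":[0,0,0],"translation":[0,0,0],"grip":0.3},{"dr":[0,0,0],"translation":[0,0,0],"grip":0},{"dr":[0,0,0],"translation":[0,0,0],"grip":-0.3},{"dr":[0,0,0],"translation":[0,0,0],"grip":-0.6},{"dr":[0,0,0],"translation":[0,0,0],"grip":-1}]'

```text
t: 12.8
tcp_pos: [494.4, 294.8, 96.4]
orientation: [0.707, 0.708, 0.001, 0.001]
contact_force: [0.4, 0.6, 2.3]
opening: 0.253
gripper_force: 58.9
```

Emit:
send_rows --deltas '[{"dr":[0,0,0],"translation":[0,0,0],"grip":-1},{"dr":[0,0,0],"translation":[0,0,0],"grip":-1},{"dr":[0,0,0],"translation":[0,0,0],"grip":-1},{"dr":[0,0,0],"translation":[0,0,0],"grip":-1},{"dr":[0,0,0],"translation":[0,0,0],"grip":-1}]'

```text
t: 13.22
tcp_pos: [494.4, 294.8, 96.4]
orientation: [0.707, 0.708, 0.001, 0.001]
contact_force: [-0.4, -1.3, 5.1]
opening: 0.252
gripper_force: 59.2
```

Emit:
send_rows --deltas '[{"dr":[0,0,0],"translation":[0,0,-0.015],"grip":-1},{"dr":[0,0,0],"translation":[0,0,-0.04],"grip":-1},{"dr":[0,0,0],"translation":[0,0,-0.07],"grip":-1},{"dr":[0,0,0],"translation":[0,0,-0.1],"grip":-1},{"dr":[0,0,0],"translation":[0,0,-0.11],"grip":-1}]'

```text
t: 13.63
tcp_pos: [494.8, 295.0, 209.2]
orientation: [0.707, 0.708, 0.003, 0.001]
contact_force: [0.4, 0.7, -0.2]
opening: 0.248
gripper_force: 59.1
```

```bash
cat >> h.py <<'E'
def stud(c,guess=(623.7,123.2,22)):
    im=cv2.resize(camera(c),None,fx=6,fy=6,interpolation=cv2.INTER_CUBIC); u,v=proj(c,[guess])[0]*6+2.5
    h=cv2.cvtColor(im,cv2.COLOR_RGB2HSV); m=((h[...,1]<75)&(h[...,2]>110)).astype(np.uint8)
    w=np.zeros_like(m); cv2.circle(w,(int(u),int(v)),45,1,-1); m*=w
    n,l,s,ce=cv2.connectedComponentsWithStats(m)
    if n<2: return None
    i=1+np.argmax(s[1:,4]); return (ce[i]-2.5)/6,s[i,4]/36
E
python3 - <<'E'
from h import *
go(493.7,294.5,206,90)
S={}
for c in("top","side"):
    r=stud(c); print(c,r, r and onz(c,r[0],22).round(1)); S[c]=r[0]
    print(c,"net",[onz(c,d["at"],22)[0].round(1).tolist() for d in pinpoint("inlay_stud",c) if np.hypot(*(np.array(d["at"])-r[0]))<12],"knob",[onz(c,d["at"],37)[0].round(1).tolist() for d in pinpoint("inlay_knob",c) if np.hypot(*(np.array(d["at"])-r[0]))<25])
print("tri",tri(S["side"],S["top"]).round(1))
go(493.7,294.5,206,90)
E
```

```text
t 13.63 p [494.8 295.  209.2] yaw 90.08 tr [-0.0006 -0.0011  0.0031] dr [ 0.32 -0.15  0.08] F [ 0.4  0.7 -0.2] op 0.248
top (array([247.80536975, 226.36594203]), np.float64(24.916666666666668)) [[625.2 123.6  22. ]]
top net [[623.6, 117.0, 22.0]] knob [[600.7, 126.7, 37.0]]
side (array([255.39971751, 295.25564972]), np.float64(1.6388888888888888)) [[636.2 124.5  22. ]]
side net [[631.0, 120.9, 22.0]] knob []
tri [629.8 125.7  24.7]
t 13.93 p [492.1 293.8 201.6] yaw 90.08 tr [ 0.0007  0.0016 -0.0044] dr [-0.27  0.12  0.08] F [-0.6 -1.  -1.7] op 0.253
```

Emit:
send_rows --deltas '[{"dr":[0,0,0],"translation":[-0.015,0.012,0],"grip":-1},{"dr":[0,0,0],"translation":[-0.04,0.031,0],"grip":-1},{"dr":[0,0,0],"translation":[-0.066,0.051,0],"grip":-1},{"dr":[0,0,0],"translation":[-0.092,0.071,0],"grip":-1},{"dr":[0,0,0],"translation":[-0.118,0.091,0],"grip":-1}]'

```text
t: 14.35
tcp_pos: [583.9, 175.2, 202.0]
orientation: [0.706, 0.708, -0.002, -0.001]
contact_force: [0.6, -0.6, -1.0]
opening: 0.25
gripper_force: 59.1
```

Emit:
send_rows --deltas '[{"dr":[0,0,0],"translation":[-0.02,0.015,0],"grip":-1},{"dr":[0,0,0],"translation":[-0.038,0.029,0.005],"grip":-1},{"dr":[0,0,0],"translation":[-0.048,0.037,0.015],"grip":-1},{"dr":[0,0,0],"translation":[-0.052,0.04,0.03],"grip":-1},{"dr":[0,0,0],"translation":[-0.052,0.04,0.036],"grip":-1}]'

```text
t: 14.77
tcp_pos: [623.1, 123.2, 163.7]
orientation: [0.707, 0.707, -0.003, -0.002]
contact_force: [-0.3, 0.7, -1.5]
opening: 0.251
gripper_force: 59.1
```

Emit:
send_rows --deltas '[{"dr":[0,0,0],"translation":[0,0,0.005],"grip":-1},{"dr":[0,0,0],"translation":[0,0,0.01],"grip":-1},{"dr":[0,0,0],"translation":[0,0,0.012],"grip":-1},{"dr":[0,0,0],"translation":[0,0,0.012],"grip":-1},{"dr":[0,0,0],"translation":[0,0,0.012],"grip":-1}]'

```text
t: 15.18
tcp_pos: [624.5, 125.2, 157.3]
orientation: [0.706, 0.708, 0.0, 0.0]
contact_force: [-0.1, 1.5, -0.8]
opening: 0.25
gripper_force: 59.1
```

Run:
```python
from h import *
camera("top")
go(624.7,123.5,125,90)
```

```text
t 15.23 p [624.7 125.1 157.6] yaw 90.13 tr [-0.0016 -0.0001  0.0326] dr [ 0.08 -0.01  0.13] F [ 1.1  0.4 -1.5] op 0.248
```

Emit:
send_rows --deltas '[{"dr":[0,0,0.1],"translation":[-0.0016,0,0.008],"grip":-1},{"dr":[0,0,0.1],"translation":[-0.0016,0,0.018],"grip":-1},{"dr":[0,0,0.1],"translation":[-0.0016,0,0.028],"grip":-1},{"dr":[0,0,0.1],"translation":[-0.0016,0,0.038],"grip":-1},{"dr":[0,0,0.1],"translation":[-0.0016,0,0.041],"grip":-1}]'

```text
t: 15.65
tcp_pos: [622.8, 122.7, 112.1]
orientation: [0.707, 0.707, -0.002, -0.002]
contact_force: [-0.7, 0.8, -1.3]
opening: 0.25
gripper_force: 59.1
```

Emit:
send_rows --deltas '[{"dr":[0,0,0],"translation":[0,0,0],"grip":-1},{"dr":[0,0,0],"translation":[0,0,0],"grip":-1},{"dr":[0,0,0],"translation":[0,0,0],"grip":-1},{"dr":[0,0,0],"translation":[0,0,0],"grip":-1},{"dr":[0,0,0],"translation":[0,0,0],"grip":-1}]'

```text
t: 16.07
tcp_pos: [625.1, 123.0, 116.6]
orientation: [0.707, 0.707, 0.001, 0.0]
contact_force: [0.1, 0.0, -0.6]
opening: 0.251
gripper_force: 59.1
```

Run:
```python
from h import *
go(624.7,123.5,125,90); p=manip.state()["tcp_pos"]
out=[]
th=np.linspace(0,6.28,60); circ=lambda x,y,z,r: np.c_[x+r*np.cos(th),y+r*np.sin(th),0*th+z]
b=cv2.resize(camera("side"),None,fx=10,fy=10,interpolation=cv2.INTER_CUBIC)
cv2.imwrite("pics/side_g.png",b[:,:,::-1])
zf=p[2]-86.4
draw(b,"side",circ(p[0],p[1],zf,6),(0,255,0),10); draw(b,"side",circ(p[0],p[1],zf+36,9),(0,255,0),10); draw(b,"side",circ(p[0],p[1],zf+60,17),(0,255,0),10)
draw(b,"side",circ(624.5,123.3,22,6),(255,0,0),10)
draw(b,"side",circ(598.4,127.8,52,9),(0,0,255),10)
cv2.imwrite("pics/foot.png",b[2450:3050,2200:3000][:,:,::-1])
for q in("gauge_foot","gauge_handle"): print(q,[(d["at"],d["score"]) for d in pinpoint(q,"side")],proj("side",[[p[0],p[1],zf+(103 if q[-1]=="e" else 0)]]).round(1))
```

```text
t 16.07 p [625.1 123.  116.6] yaw 89.98 tr [ 0.0005 -0.0004 -0.0084] dr [ 0.09 -0.01 -0.02] F [ 0.1  0.  -0.6] op 0.251
gauge_foot [([412.8, 254.7], 0.7), ([259.7, 291.3], 0.58)] [[260.4 293.4]]
gauge_handle [([257.9, 252.6], 0.82), ([266.9, 297.3], 0.26), ([262.2, 293.1], 0.26)] [[256.6 252.2]]
```

View pics/foot.png

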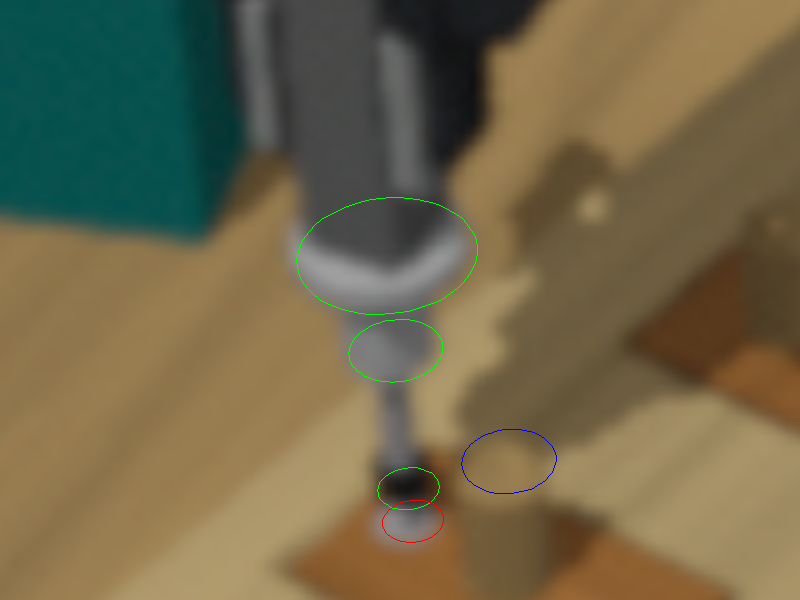

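The foot hangs just above the stud, in line with it sideways at column 406 of the crop. I'll work out both positions numerically from the side view.

Run:
```python
from h import *
px=lambda u,v:[(2200+u-4.5)/10,(2450+v-4.5)/10]
print("stud(home)",onz("side",[260.2,296.8],22).round(1),"stud now",onz("side",px(406,523),22).round(1))
for v in(484,488): print("foot",onz("side",px(406,v),30.2).round(1))
im=cv2.imread("pics/side_g.png")[2450:3050,2200:3000]; g=im.max(2)
h=cv2.cvtColor(im,cv2.COLOR_BGR2HSV)
for r in(470,480,490,500): # dark foot extent at rows
    x=np.nonzero(g[r,340:470]<75)[0]+340; print("foot row",r,x.min() if len(x) else 0,x.max() if len(x) else 0)
for r in(515,525,535,545):
    x=np.nonzero(h[r,340:480,1]<95)[0]+340; print("stud row",r,x.min() if len(x) else 0,x.max() if len(x) else 0)
print("col406 value",g[440:570:6,406].tolist()); print("sat",h[440:570:6,406,1].tolist())
```

```text
stud(home) [[625.4 124.3  22. ]] stud now [[625.4 124.4  22. ]]
foot [[626.1 122.1  30.2]]
foot [[625.5 123.1  30.2]]
foot row 470 388 429
foot row 480 382 433
foot row 490 382 434
foot row 500 391 429
stud row 515 375 436
stud row 525 373 436
stud row 535 376 431
stud row 545 393 416
col406 value [110, 104, 98, 92, 84, 65, 43, 28, 21, 30, 49, 76, 96, 114, 122, 133, 140, 142, 142, 142, 143, 143]
sat [30, 22, 10, 6, 6, 4, 6, 9, 12, 17, 10, 7, 5, 4, 6, 12, 33, 65, 108, 144, 164, 171]
```

Emit:
send_rows --deltas '[{"dr":[0,0,0],"translation":[0.0014,0.0002,0.001],"grip":-1},{"dr":[0,0,0],"translation":[0.0014,0.0002,0.003],"grip":-1},{"dr":[0,0,0],"translation":[0.0014,0.0002,0.005],"grip":-1},{"dr":[0,0,0],"translation":[0.0014,0.0002,0.006],"grip":-1},{"dr":[0,0,0],"translation":[0.0014,0.0002,0.006],"grip":-1}]'

```text
t: 16.63
tcp_pos: [624.4, 124.3, 109.0]
orientation: [0.707, 0.707, -0.0, -0.0]
contact_force: [-0.0, -0.8, -0.7]
opening: 0.251
gripper_force: 59.1
```

Run:
```python
from h import *
F=[]
for i in range(6): im=camera("side"); F.append(manip.state()["contact_force"])
print("F",np.mean(F,0).round(2)); go(625.3,124.4,100.4,90)
b=cv2.resize(im,None,fx=10,fy=10,interpolation=cv2.INTER_CUBIC)[2450:3050,2200:3000,::-1]; g=b.max(2); h=cv2.cvtColor(np.ascontiguousarray(b),cv2.COLOR_BGR2HSV)
for r in range(480,540,10):
    x=np.nonzero(g[r,340:470]<75)[0]+340; print("foot row",r,x.min() if len(x) else 0,x.max() if len(x) else 0)
for r in range(510,560,8):
    x=np.nonzero(h[r,340:480,1]<95)[0]+340; print("stud row",r,x.min() if len(x) else 0,x.max() if len(x) else 0)
print("col",g[440:570:6,405].tolist())
```

```text
F [-0.27  0.11 -1.11]
t 16.93 p [624.9 124.3 109.8] yaw 89.98 tr [0.0001 0.0004 0.0094] dr [ 0.01 -0.   -0.02] F [ 0.6 -0.1 -0.6] op 0.252
foot row 480 0 0
foot row 490 415 429
foot row 500 385 435
foot row 510 379 434
foot row 520 382 428
foot row 530 391 412
stud row 510 386 423
stud row 518 391 425
stud row 526 394 427
stud row 534 402 425
stud row 542 0 0
stud row 550 0 0
stud row 558 0 0
col [111, 109, 106, 105, 104, 103, 101, 99, 95, 87, 70, 48, 32, 28, 40, 66, 99, 123, 140, 142, 143, 143]
```

Emit:
send_rows --deltas '[{"dr":[0,0,0],"translation":[0,0,0.001],"grip":-1},{"dr":[0,0,0],"translation":[0,0,0.002],"grip":-1},{"dr":[0,0,0],"translation":[0,0,0.0035],"grip":-1},{"dr":[0,0,0],"translation":[0,0,0.0045],"grip":-1},{"dr":[0,0,0],"translation":[0,0,0.0045],"grip":-1}]'

```text
t: 17.35
tcp_pos: [625.0, 124.3, 105.4]
orientation: [0.707, 0.707, 0.0, 0.0]
contact_force: [0.6, -0.4, 2.1]
opening: 0.249
gripper_force: 59.5
```

```bash
cat > m.py <<'E'
from h import *
F=[]
for i in range(8): im=camera("side"); F.append(manip.state()["contact_force"])
print("F",np.mean(F,0).round(2)); go(625.3,124.4,100.4,90)
def edges(im,foot):
    b=np.ascontiguousarray(cv2.resize(im,None,fx=10,fy=10,interpolation=cv2.INTER_CUBIC)[2450:3050,2200:3000]); g=b.max(2); s=cv2.cvtColor(b,cv2.COLOR_RGB2HSV)[...,1]
    m=(g<85) if foot else (s<90)
    m=m.astype(np.uint8); m[:, :345]=0; m[:,465:]=0; m[:440]=0; m[580:]=0
    n,l,st,c=cv2.connectedComponentsWithStats(m); i=1+np.argmax(st[1:,4]); print("foot" if foot else "stud","x,y,w,h",st[i,:4],"right/bottom",st[i,0]+st[i,2],st[i,1]+st[i,3],"c",c[i].round(1))
edges(im,True); edges(im,False); edges(cv2.imread("pics/side_g.png")[5::10,5::10,::-1],True); edges(cv2.imread("pics/side_g.png")[5::10,5::10,::-1],False)
cv2.imwrite("pics/contact.png",im[:,:,::-1])
E
python3 m.py
```

```text
F [0.36 0.05 1.14]
t 17.75 p [625.  124.3 105.4] yaw 89.98 tr [0.0001 0.0003 0.005 ] dr [ 0.03 -0.   -0.02] F [ 1.1 -0.6  1.3] op 0.253
foot x,y,w,h [378 477  63  63] right/bottom 441 540 c [410.5 510.7]
stud x,y,w,h [368 440  57  86] right/bottom 425 526 c [397.1 480.3]
foot x,y,w,h [379 455  60  55] right/bottom 439 510 c [409.2 483.7]
stud x,y,w,h [373 440  63 105] right/bottom 436 545 c [401.5 493.7]
```

Run:
```python
from h import *
px=lambda u,v:[(2200+u-4.5)/10,(2450+v-4.5)/10]
for a,b in (((404.5,523),(409.5,518)),((404.5,523),(407,519))): print((onz("side",px(*a),22)-onz("side",px(*b),22)).round(2))
print(onz("side",px(404.5,523.5),22).round(1))
# foot ellipse position on contact, z=22
im=cv2.imread("pics/contact.png"); b=cv2.resize(im,None,fx=10,fy=10,interpolation=cv2.INTER_CUBIC)[2450:3050,2200:3000]
th=np.linspace(0,6.28,60)
for (x,y),col in (((625.3,124.6),(0,0,255)),((625.0,124.0),(0,255,0))):
    P=np.c_[x+6*np.cos(th),y+6*np.sin(th),0*th+22]
    q=np.round(proj("side",P)*10+4.5-[2200,2450]).astype(int); cv2.polylines(b,[q],True,col,1)
A=b[350:600,280:550]; B=cv2.imread("pics/side_g.png")[2450:3050,2200:3000]
P=np.c_[625.3+6*np.cos(th),124.6+6*np.sin(th),0*th+22]; cv2.polylines(B,[np.round(proj("side",P)*10+4.5-[2200,2450]).astype(int)],True,(0,0,255),1)
cv2.imwrite("pics/cmp.png",cv2.resize(np.hstack([A,B[350:600,280:550]]),None,fx=1.48,fy=1.48))
```

```text
[[0.17 1.65 0.  ]]
[[-0.13  1.19  0.  ]]
[[625.6 124.7  22. ]]
```

View pics/cmp.png

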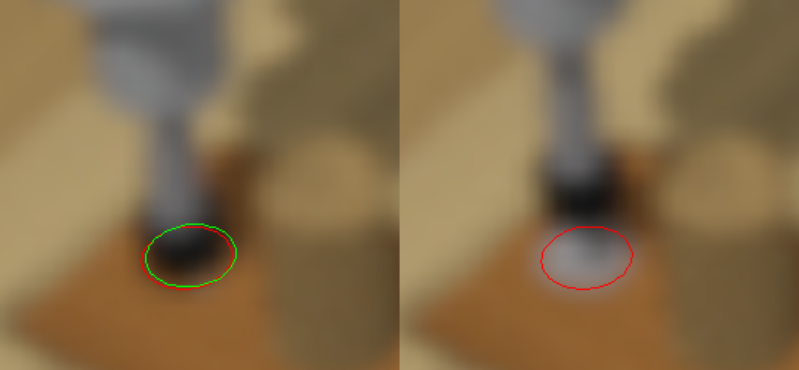

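The foot sits on the stud but about 1 mm short towards -y. I'll lift off, shift +y by 1 mm and press again.

Emit:
send_rows --deltas '[{"dr":[0,0,0],"translation":[0,0,-0.003],"grip":-1},{"dr":[0,0,0],"translation":[0,0,-0.005],"grip":-1},{"dr":[0,0,0],"translation":[0.001,0.0001,-0.005],"grip":-1},{"dr":[0,0,0],"translation":[0.001,0.0001,-0.005],"grip":-1},{"dr":[0,0,0],"translation":[0.001,0.0001,-0.005],"grip":-1}]'

```text
t: 18.17
tcp_pos: [624.5, 125.4, 109.7]
orientation: [0.707, 0.707, -0.0, -0.0]
contact_force: [0.3, 0.2, -1.0]
opening: 0.255
gripper_force: 59.1
```

Emit:
send_rows --deltas '[{"dr":[0,0,0],"translation":[0,0,0.002],"grip":-1},{"dr":[0,0,0],"translation":[0,0,0.004],"grip":-1},{"dr":[0,0,0],"translation":[0,0,0.006],"grip":-1},{"dr":[0,0,0],"translation":[0,0,0.008],"grip":-1},{"dr":[0,0,0],"translation":[0,0,0.0095],"grip":-1}]'

```text
t: 18.58
tcp_pos: [624.9, 125.4, 100.8]
orientation: [0.707, 0.707, 0.0, 0.0]
contact_force: [-0.5, -0.5, 0.8]
opening: 0.254
gripper_force: 59.6
```

```bash
python3 m.py
```

```text
F [-0.63  0.17  2.35]
t 18.98 p [624.8 125.4 100.9] yaw 89.98 tr [-0.001   0.0005  0.0005] dr [ 0.   -0.   -0.02] F [-0.7  0.7  3.1] op 0.252
foot x,y,w,h [374 480  64  63] right/bottom 438 543 c [407.9 514.4]
stud x,y,w,h [345 440  86  91] right/bottom 431 531 c [393.7 479.1]
foot x,y,w,h [379 455  60  55] right/bottom 439 510 c [409.2 483.7]
stud x,y,w,h [373 440  63 105] right/bottom 436 545 c [401.5 493.7]
```

Foot and stud now coincide in the side view: foot spans columns 374–438 with its bottom at 543, stud 373–436 with its bottom at 545. The force is about 3.4 N, which puts the plunger about 8 mm in, so I'm handing in.

```bash
python3 -c "
from workcell import order
print(order.job_done())"
```

```text
the job is handed in; nothing more can be done
None
```

The inlay is pressed home in the recess, and I handed the job in at about 19 s with the gauge still held upright on the stud, centred to about 0.5 mm in the side view and the plunger about 8 mm in (about 3.4 N); the result was not reported back.

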